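Square the vial rack into the filler's corner

TASK

Push the wooden vial rack across the filler's plate until it sits square and hard up against both the long back fence and the short end stop, ready for the filling head. Push only on the wood with the fingertips or the outside of the fingers, slide it gently, never lift or tip it, and do not touch the glass vials or disturb the bottles, glassware and other things standing about. Finish with the hand clear.

Things in the scene. Friction and masses are not known exactly. Their poses are not given: they have to be found in the camera images.
- filler: Bench vial filler, fixed (place and yaw vary). Origin: centre of the underside of its aluminium plate, on the table; plate 280 mm (own x) by 400 mm (own y), 6 mm thick: the rack slides on its top. Own x points to the back, away from the robot; own y to the left end. With the rack home its centre is at x = +66, y = +81 mm in this frame, axes parallel.
- fence (a point): Point on the face of the straight steel back fence, at the plate's top, 110 mm behind the plate's centre. The fence runs 375 mm along the filler's y, is 10 mm thick and rises 26 mm above the plate; rigid.
- end_stop (a point): Point on the face of the short steel end stop at the left end, at the plate's top, 165 mm left of the plate's centre and 55 mm behind it. The stop is square to the fence, 110 mm long (filler x 0 to 110 mm), 20 mm thick, 26 mm high; rigid.
- head (a point): Middle of the filling head's bar, tipped back behind the fence and not in use: bar 22 by 22 by 230 mm along the filler's y, 64 mm above the table, 201 mm behind the plate's centre and centred 81 mm left of it; five thin needles slant from it towards the robot, tips 156 mm behind the plate's centre, 91 mm high; rigid, keep clear.
- pump (a point): Top of the white pump unit left of the plate, 192 mm above the table: a box 170 mm (filler x) by 160 mm (filler y), centred 40 mm behind and 300 mm left of the plate's centre; rigid, keep clear.
- rack: Light wooden block, 88 mm (own x) by 168 mm (own y) by 34 mm high, loose on the plate, about 0.45 kg with its vials, slides on the plate with a push of some 2 to 4 N. Origin: centre of its underside; z up. Starts away from both fence and stop, with the long side roughly along the fence, turned up to 0.35 rad. Ten vials are stuck tight in its top and reach 56 mm above its underside.
- vials: The ten amber glass vials in the rack (24 mm wide, 2 rows of 5, rows 41 mm apart, 32 mm apart in the row), rigid with the rack; this frame is the same as the rack's. Glass stands between 34 and 56 mm above the rack's underside and stays at least 8 mm inside the rack's sides. Not to be touched.
- beaker: Bystander: small glass beaker, 52 mm wide, 66 mm high, on the front left part of the filler's plate. Origin: centre of its underside.
- bottle: Bystander: amber screw-cap bottle, 58 mm wide, 125 mm high, right of the plate. Origin: centre of its underside.
- jar: Bystander: squat amber jar with black lid, 54 mm wide, 62 mm high, right of the plate. Origin: centre of its underside.
- bowl: Bystander: white bowl of wood chips, 88 mm wide, 40 mm high, right of the plate. Origin: centre of its underside.
- flacon: Bystander: small amber bottle, 40 mm wide, 82 mm high, near the front left corner of the plate. Origin: centre of its underside.
- spoon: Bystander: steel spoon 130 mm long lying on the table left of the plate's front. Origin: near its middle.
There are look-alikes about, which are no part of the job. Of the things like the rack, leave any that is red or turquoise; of the rest the larger one is meant.

How it is judged:
By the outcome, as a careful person would: the job done as asked, in the order asked, and still so for the second after the job is handed in, with the robot touching nothing.
It also fails if it takes over 50 s, if anything falls off the work surface, if the arm or the gripper's body presses on something with over 40 N, if the wrist force passes 120 N, or if a joint passes its speed limit or range.

ROBOT

A 6-joint arm with a two-finger parallel gripper is mounted at the origin on the work surface. World frame = base frame: x ahead of the robot, y to its left, z up, the work surface at z = 0. Lengths are in m, angles in rad, forces in N, time in s.
With the tool pointing down it reaches from about 0.375 to 0.9 m from the base axis. Payload 3.1 kg.
Tool frame: the origin (TCP) lies between the finger pads; the fingertips stand 19 mm ahead of it and the grasp point (between the pads) is the TCP; z points along the fingers, y is the line along which they close (so a half turn about z gives the same grasp; the last joint's range is limited). The gripper opens to 87 mm and grips with 3 to 60 N. Pads are 19 mm wide; open, the fingers measure 117 mm over their backs; the gripper's body (75 mm by 190 mm) begins 51 mm behind the grasp point.
Start: joints at [1.095, 0.527, 1.433, -0, 1.181, -0.178], TCP at [0.183, 0.597, 0.242] pointing down, gripper open.
Joint ranges: [-3.08, 3.08], [-0.75, 2.2], [0.22, 2.44], [-1.43, 4.57], [0, 2.65], [-2.85, 2.85]. Speed limits (rad/s): [2.79, 2.79, 3.14, 3.14, 3.14, 3.14].

INTERFACE

Orientations are given as a unit quaternion [x, y, z, w].
In Python, from rig import robot, camera, camera_info, hand_in gives the robot as it stands.
- The arm moves only by the shell command python3 -m handwheel 'ROWS' [FORCE]. ROWS is a JSON object of lists of equal length, an entry for each row: "hand": the opening, from 0 (shut) to 1 (fully open); "translation": the shift along the world's x, y, z in mm, a list of three; "turn": the turn, a rotation vector about the world's x, y, z in rad, a list of three. In form: {"hand": [hand, ...], "translation": [[tx, ty, tz], ...], "turn": [[ax, ay, az], ...]}. A call has 1 to 12 rows; each row is the pose to reach, as a shift and turn from the pose commanded when the call began; what a row does not reach only later rows make up. A row lasts 1/12 s, in which the tool goes at most 41.7 mm and 7.16 degrees, less where a joint would pass 70% of its speed; a pose out of reach is approached as far as the arm can. A call with a gripper value outside its range is refused whole. The fingers move at their own pace and stop on an object; FORCE is the grip in N (left out, the last holds). Time passes only in rows, so rows that repeat a pose let the fingers close. It gives the time, the measured TCP pose, the force, the opening and the grip force at its end, in the units of the state.
- robot.get_obs(): the state, without advancing time (a new reading comes with each control period).
- camera(name): name is "side" or "top"; returns (picture, depth): 400x640x3 uint8, red, green, blue; 400x640 float32, m along the optical axis (not along the pixel's ray), 0 where there is no reading.
- camera_info(name): a dict with "vertical_fov" (degrees; the focal length in pixels is half the picture's height over the tangent of half this angle, whatever the lens; pixels are square), "cx", "cy" (the principal point, pixels), "world_from_camera" (4x4, takes a point from camera to world coordinates). Camera axes: x right, y down, z forward; pixel columns grow to the right and rows downward; lengths in m; the calibration is good to about 2 mm. A picture is of the moment at which its call begins. camera_info takes no time and is no camera call.
- hand_in(): hands the job in; it is judged then, once.
The state is a dict: "time": time; "q": joint angles; "joint_velocities": joint speeds; "joint_torque": joint torques, N m; "position": TCP position; "tool_rot": TCP orientation; "ft_force": force on the tool from outside, world axes, zero at the start; "moment": the same for the moment, N m; "grip_width": finger opening in m; "grip_force": force on a finger pad.
Only numpy, scipy, OpenCV 4.12 (cv2) and the standard library are available. Lean on these libraries where they do the work, as an engineer would, in place of code of your own. Each camera call takes 0.05 s, during which the arm holds its last target. There are 200 camera calls.

## Working session

There is one attempt and no reset: what is moved stays moved. The work goes in short steps, Python scripts to look and compute and a shell command to move; the robot and the scene stay as the last step left them, time stands still between calls to the robot, and variables do not carry over. Pictures are saved under pics/ and viewed, at most 10 in all, crops included, and the job is handed in when it is done.

```bash
ls; mkdir -p pics; cat > h.py <<'E'
import numpy as np,cv2
from rig import robot,camera,camera_info
def cam(n):
    i=camera_info(n);f=200/np.tan(np.radians(i['vertical_fov'])/2);return f,i['cx'],i['cy'],np.array(i['world_from_camera'])
def pt(n,d,u,v):
    f,cx,cy,T=cam(n);z=d[int(v),int(u)];return (T@[(u-cx)/f*z,(v-cy)/f*z,z,1])[:3]
def plane(n,u,v,h):
    f,cx,cy,T=cam(n);r=T[:3,:3]@[(u-cx)/f,(v-cy)/f,1];o=T[:3,3];return o+r*(h-o[2])/r[2]
def proj(n,p):
    f,cx,cy,T=cam(n);q=np.linalg.inv(T)@np.append(p,1);return q[0]/q[2]*f+cx,q[1]/q[2]*f+cy
E
python3 - <<'E'
from h import *
for n in('top','side'):
    p,d=camera(n);cv2.imwrite(f'pics/{n}0.png',p[:,:,::-1]);np.save(f'{n}0.npy',d);print(n,camera_info(n))
o=robot.get_obs();print(o['position'],o['tool_rot'],o['time'])
E
```

```text
pics
top {'vertical_fov': 42.660875007376156, 'cx': 329.1715485758004, 'cy': 202.09522361990977, 'world_from_camera': array([[ 0.01579111, -0.99658461,  0.08105403,  0.40439259],
       [-0.99975096, -0.01445873,  0.01699884, -0.02939475],
       [-0.01576884, -0.08130228, -0.99656474,  1.67830286],
       [ 0.        ,  0.        ,  0.        ,  1.        ]])}
side {'vertical_fov': 52.06234639438222, 'cx': 324.41720916210596, 'cy': 195.0341811994241, 'world_from_camera': array([[ 0.93253892, -0.19465569,  0.30410577,  0.16096585],
       [-0.36074513, -0.46659781,  0.8075577 , -1.03879647],
       [-0.01530062, -0.86278366, -0.50534171,  0.78139419],
       [ 0.        ,  0.        ,  0.        ,  1.        ]])}
[0.1830786  0.59696169 0.24067659] [ 1.48352659e-01  9.88934065e-01 -9.01422724e-04 -3.01332917e-04] 0.1
```

View pics/top0.png

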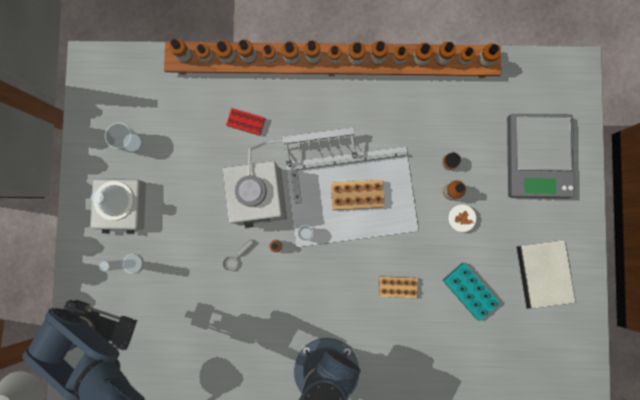

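View pics/side0.png

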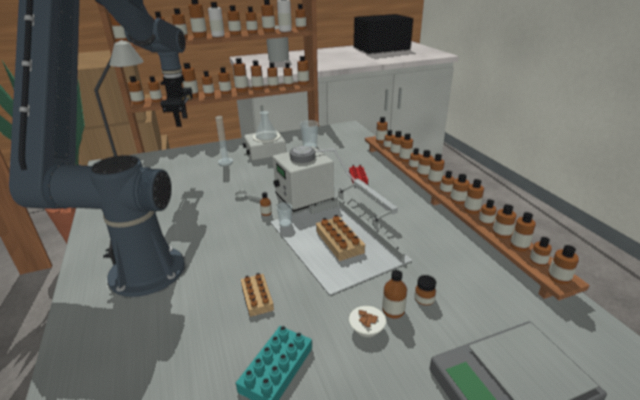

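Rack look-alikes in the top view are red (245,121), turquoise (473,290), small wooden (399,287), and larger wooden on the plate (358,195). The last one fits, because it is neither red nor turquoise and is the larger of the remaining two. I'll confirm it in enlarged crops.

```bash
python3 - <<'E'
from h import *
a=cv2.imread('pics/top0.png')[120:260,215:425];cv2.imwrite('pics/topc.png',cv2.resize(a,None,fx=3.8,fy=3.8,interpolation=cv2.INTER_CUBIC))
b=cv2.imread('pics/side0.png')[150:300,250:420];cv2.imwrite('pics/sidec.png',cv2.resize(b,None,fx=4,fy=4,interpolation=cv2.INTER_CUBIC))
E
```

```text
(no output)
```

View pics/topc.png

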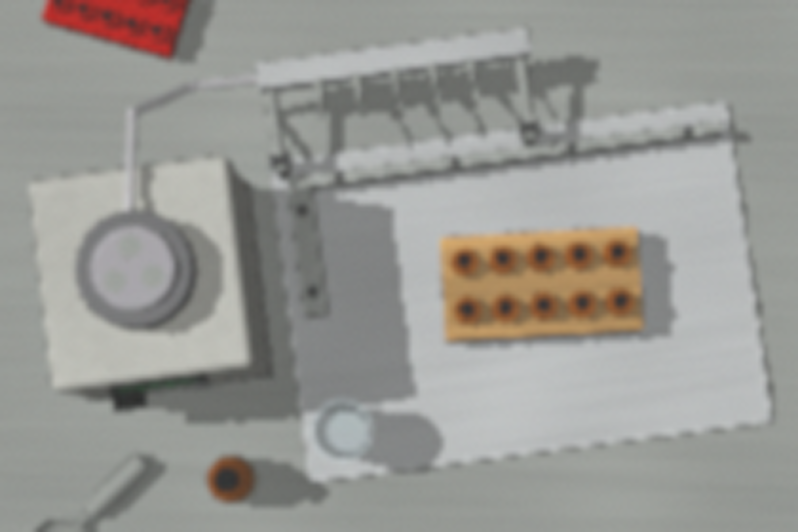

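View pics/sidec.png

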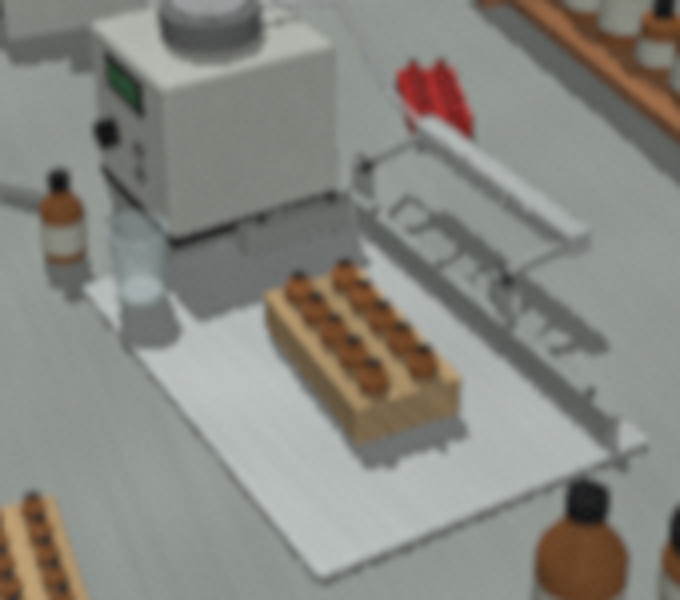

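The crops confirm it: the target is the wood-coloured rack on the plate, with top-crop corners at (443,238), (638,228), (641,330) and (447,342). The plate's front corners are at (310,482) and (773,424), and the fence foot runs from (335,184) to (740,138).

```bash
cat > m.py <<'E'
from h import *
def rackmask(p,box):
    h=cv2.cvtColor(p,cv2.COLOR_RGB2HSV);m=cv2.inRange(h,(8,60,60),(25,255,255));k=np.zeros_like(m);x0,y0,x1,y1=box;k[y0:y1,x0:x1]=m[y0:y1,x0:x1];return cv2.morphologyEx(k,cv2.MORPH_CLOSE,np.ones((5,5)))
E
python3 - <<'E'
from m import *
d=np.load('top0.npy');c=lambda u,v:(u/3.8+215-.37,v/3.8+120-.37)
print('plate');P={}
for k,q in dict(FL=(310,482),FR=(773,424),BR=(725,100)).items(): P[k]=plane('top',*c(*q),.006);print(k,P[k].round(4))
print('fence foot',[plane('top',*c(*q),.006).round(4) for q in((335,184),(740,138))])
print('stop top',[plane('top',*c(*q),.032).round(4) for q in((288,190),(318,190),(327,316),(302,318))])
print('rack top z', pt('top',d,*c(545,283)), pt('top',d,*c(460,285)))
print('plate z', pt('top',d,*c(700,300)), pt('top',d,*c(560,400)),'table',pt('top',d,*c(600,500)))
R=[plane('top',*c(*q),.040) for q in((443,238),(638,228),(641,330),(447,342))]
print('rack',np.round(R,4),np.mean(R,0))
e=P['FL']-P['FR'];y=e[:2]/np.linalg.norm(e[:2]);print('plate len',np.linalg.norm(e),'yaw',np.arctan2(-y[0],y[1]))
e=P['BR']-P['FR'];print(np.linalg.norm(e),np.arctan2(e[1],e[0]))
# side check
s=lambda u,v:(u/4+250-.37,v/4+150-.37)
for n,q,h in(('plate FR',(323,580),.006),('plate FL',(88,290),.006),('rack TFL',(268,298),.04),('rack TFR',(355,405),.04),('TBR',(458,378),.04),('rack bot FR',(362,442),.006),('rack bot BR',(460,412),.006)): print(n,plane('side',*s(*q),h).round(4))
print('beaker',plane('top',*c(345,430),.066),'beaker side base',plane('side',*s(145,300),.006))
p=cv2.imread('pics/top0.png')[:,:,::-1].copy();m=rackmask(p,(320,170,395,215));cs=max(cv2.findContours(m,0,2)[0],key=cv2.contourArea);r=cv2.minAreaRect(cs);print(r, (cv2.boxPoints(r)), [plane('top',*b,.04).round(4) for b in cv2.boxPoints(r)])
E
```

```text
plate
FL [0.3939 0.1042 0.006 ]
FR [ 0.4496 -0.2914  0.006 ]
BR [ 0.7298 -0.2494  0.006 ]
fence foot [array([0.6517, 0.0879, 0.006 ]), array([ 0.6967, -0.2625,  0.006 ])]
stop top [array([0.6422, 0.1262, 0.032 ]), array([0.6425, 0.1005, 0.032 ]), array([0.5347, 0.0906, 0.032 ]), array([0.5327, 0.1118, 0.032 ])]
rack top z [ 0.56497625 -0.09387586  0.0374806 ] [ 0.56230034 -0.02197587  0.03695096]
plate z [ 0.55531594 -0.22866885  0.00535296] [ 0.46735542 -0.10908429  0.00645841] table [ 0.38250098 -0.14406379  0.00727624]
rack [[ 0.6018 -0.007   0.04  ]
 [ 0.6126 -0.1719  0.04  ]
 [ 0.5261 -0.1751  0.04  ]
 [ 0.5136 -0.0117  0.04  ]] [ 0.56351508 -0.09141922  0.04      ]
plate len 0.3995446496349015 yaw 0.1399744385453068
0.28336031825180613 0.14887798086600154
plate FR [ 0.454  -0.2922  0.006 ]
plate FL [0.3976 0.1001 0.006 ]
rack TFL [ 0.5177 -0.0161  0.04  ]
rack TFR [ 0.5288 -0.1689  0.04  ]
TBR [ 0.6119 -0.1682  0.04  ]
rack bot FR [ 0.5335 -0.1712  0.006 ]
rack bot BR [ 0.6156 -0.1667  0.006 ]
beaker [0.43758194 0.07129709 0.066     ] beaker side base [0.43794941 0.06732583 0.006     ]
((357.1261291503906, 194.27078247070312), (27.51313018798828, 52.03087615966797), 86.8201675415039) [[330.38766 181.97849]
 [382.3384  179.09232]
 [383.8646  206.56308]
 [331.91385 209.44925]] [array([ 0.6027, -0.0043,  0.04  ]), array([ 0.6143, -0.1713,  0.04  ]), array([ 0.5258, -0.1768,  0.04  ]), array([ 0.5141, -0.0106,  0.04  ])]
```

```bash
python3 -m handwheel '{"hand":[1,1,1,1,1,1,1,1,1,1,1,1],"translation":[[10,-25,0],[25,-60,0],[40,-95,0],[55,-130,0],[70,-165,0],[85,-200,0],[100,-235,0],[115,-270,0],[130,-305,0],[145,-340,0],[160,-375,0],[170,-400,0]],"turn":[[0,0,0.04],[0,0,0.08],[0,0,0.12],[0,0,0.16],[0,0,0.2],[0,0,0.24],[0,0,0.28],[0,0,0.32],[0,0,0.36],[0,0,0.4],[0,0,0.435],[0,0,0.435]]}'
python3 -m handwheel '{"hand":[1,1,1,1,1,1,1,1,1,1,1,1],"translation":[[13,-30,0],[26,-60,0],[39,-90,0],[52,-120,0],[65,-150,0],[78,-180,0],[91,-210,0],[104,-240,0],[117,-270,0],[127,-290,0],[127,-299,0],[127,-299,0]],"turn":[[0,0,0],[0,0,0],[0,0,0],[0,0,0],[0,0,0],[0,0,0],[0,0,0],[0,0,0],[0,0,0],[0,0,0],[0,0,0],[0,0,0]]}'
```

```text
time: 1.1
position: [0.354, 0.195, 0.2415]
tool_rot: [-0.069, 0.998, -0.0, 0.0]
ft_force: [0.1, 0.2, 0.4]
grip_width: 0.0871
grip_force: 0.0
time: 2.1
position: [0.4804, -0.1031, 0.2411]
tool_rot: [-0.067, 0.998, 0.0, -0.0]
ft_force: [-0.6, -0.0, 0.2]
grip_width: 0.0868
grip_force: 0.0
```

```bash
python3 -m handwheel '{"hand":[1,1,1,1,1,1,1,1,1,1,1,1],"translation":[[0,0,-25],[0,0,-55],[0,0,-85],[0,0,-110],[0,0,-135],[0,0,-155],[0,0,-170],[0,0,-182],[0,0,-194],[0,0,-202],[0,0,-207],[0,0,-207]],"turn":[[0,0,0],[0,0,0],[0,0,0],[0,0,0],[0,0,0],[0,0,0],[0,0,0],[0,0,0],[0,0,0],[0,0,0],[0,0,0],[0,0,0]]}'
python3 - <<'E'
from h import *
p,d=camera('side');cv2.imwrite('pics/s1.png',cv2.resize(p[150:300,230:430,::-1],None,fx=4,fy=4,interpolation=cv2.INTER_CUBIC))
E
```

```text
time: 3.1
position: [0.4794, -0.1004, 0.034]
tool_rot: [-0.069, 0.998, 0.001, -0.001]
ft_force: [-0.3, -0.2, 0.0]
grip_width: 0.0871
grip_force: 0.0
```

View pics/s1.png

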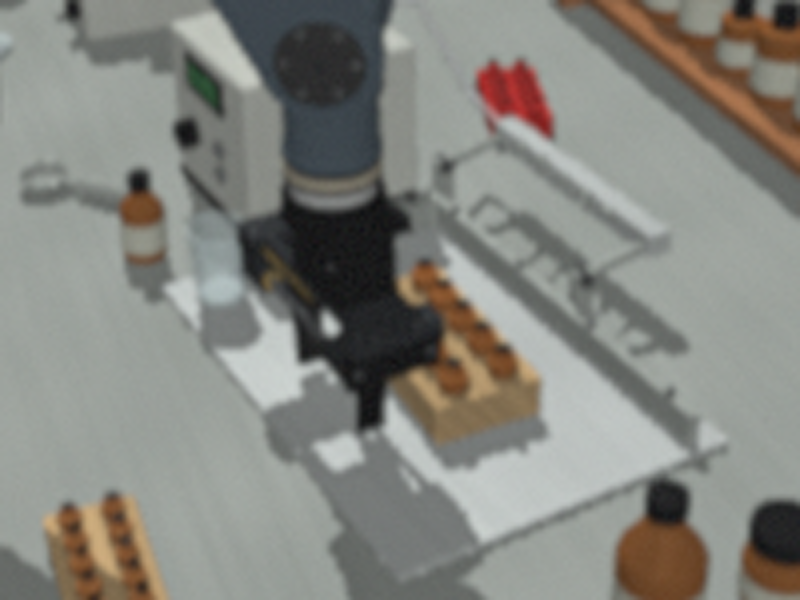

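The side view shows the fingers standing on the plate just in front of the rack's long face (finger tip at 370,425), with the body above the vials. Now the slow push toward the fence.

```bash
python3 -m handwheel '{"hand":[1,1,1,1,1,1,1,1,1,1,1,1],"translation":[[5,0.7,0],[10,1.4,0],[15,2.1,0],[20,2.8,0],[25,3.4,0],[30,4.1,0],[35,4.8,0],[40,5.5,0],[45,6.2,0],[50,6.9,0],[55,7.6,0],[60,8.3,0]],"turn":[[0,0,0],[0,0,0],[0,0,0],[0,0,0],[0,0,0],[0,0,0],[0,0,0],[0,0,0],[0,0,0],[0,0,0],[0,0,0],[0,0,0]]}'
python3 -m handwheel '{"hand":[1,1,1,1,1,1,1,1],"translation":[[4,0.5,0],[8,1.1,0],[12,1.6,0],[16,2.2,0],[20,2.7,0],[23,3.1,0],[26,3.6,0],[28,3.8,0]],"turn":[[0,0,0],[0,0,0],[0,0,0],[0,0,0],[0,0,0],[0,0,0],[0,0,0],[0,0,0]]}'
python3 -m handwheel '{"hand":[1,1,1,1],"translation":[[1.5,0.2,0],[3,0.4,0],[4,0.5,0],[5,0.7,0]],"turn":[[0,0,0],[0,0,0],[0,0,0],[0,0,0]]}'
```

```text
time: 4.15
position: [0.5375, -0.0922, 0.0344]
tool_rot: [-0.069, 0.998, 0.001, -0.004]
ft_force: [-8.3, -1.8, 6.5]
grip_width: 0.0871
grip_force: 3.8
time: 4.82
position: [0.5657, -0.0884, 0.0344]
tool_rot: [-0.069, 0.998, 0.001, -0.003]
ft_force: [-7.8, -0.2, 6.1]
grip_width: 0.0869
grip_force: 3.5
time: 5.15
position: [0.5703, -0.0878, 0.0344]
tool_rot: [-0.069, 0.998, 0.001, -0.004]
ft_force: [-6.6, -0.0, 7.3]
grip_width: 0.087
grip_force: 3.7
```

```bash
python3 - <<'E'
from h import *
p,d=camera('side');a=cv2.resize(p[170:270,290:420,::-1],None,fx=4.5,fy=4.5,interpolation=cv2.INTER_CUBIC)
cv2.imwrite('pics/s2.png',a);cv2.imwrite('pics/s2f.png',p[:,:,::-1])
t,d=camera('top');cv2.imwrite('pics/t2.png',t[:,:,::-1])
o=robot.get_obs();print(o['ft_force'],o['moment'],o['position'])
E
```

```text
[-5.7639604  -0.28391341  5.93070802] [-0.02648075  0.98986226  0.01104377] [ 0.57069701 -0.08774671  0.03437292]
```

View pics/s2.png

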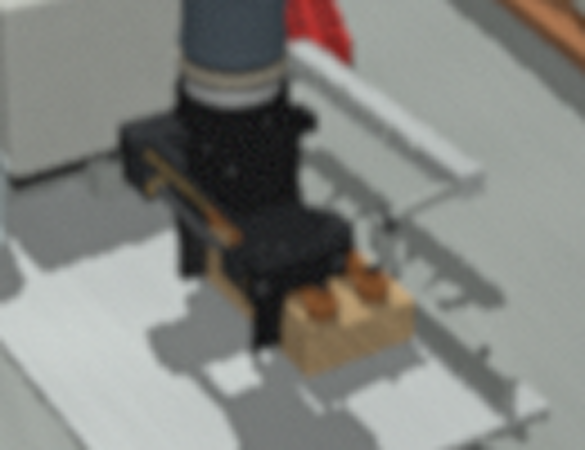

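The rack is square to the fingers and a few mm short of the fence (its right back corner is at 412,335 in the crop, next to the fence foot). I'll continue in small steps and watch the force.

```bash
python3 -m handwheel '{"hand":[1,1,1,1],"translation":[[1,0.1,0],[2,0.3,0],[3,0.4,0],[4,0.5,0]],"turn":[[0,0,0],[0,0,0],[0,0,0],[0,0,0]]}'
python3 -m handwheel '{"hand":[1,1,1,1],"translation":[[0.5,0.1,0],[1,0.1,0],[1.5,0.2,0],[1.5,0.2,0]],"turn":[[0,0,0],[0,0,0],[0,0,0],[0,0,0]]}'
python3 -m handwheel '{"hand":[1,1,1,1],"translation":[[0.5,0.1,0],[1,0.1,0],[1.5,0.2,0],[1.5,0.2,0]],"turn":[[0,0,0],[0,0,0],[0,0,0],[0,0,0]]}'
```

```text
time: 5.58
position: [0.5739, -0.0873, 0.0343]
tool_rot: [-0.069, 0.998, 0.001, -0.004]
ft_force: [-9.9, -2.4, 8.3]
grip_width: 0.0872
grip_force: 5.0
time: 5.92
position: [0.5739, -0.0873, 0.0344]
tool_rot: [-0.069, 0.998, 0.001, -0.006]
ft_force: [-10.7, -2.8, 9.3]
grip_width: 0.0868
grip_force: 5.6
time: 6.25
position: [0.5739, -0.0873, 0.0343]
tool_rot: [-0.069, 0.998, 0.002, -0.007]
ft_force: [-14.1, -4.6, 11.0]
grip_width: 0.0873
grip_force: 7.1
```

The TCP stopped advancing (0.5739) while the force rose to 14 N, so the rack is against the fence. I'll back off, rise, shut the hand, go to the right end and take a picture on the way.

```bash
python3 -m handwheel '{"hand":[1,1,1,1,1,1,1,1,1,1,1,1],"translation":[[-4,-0.5,0],[-10,-1.4,0],[-18,-2.5,0],[-25,-3.5,0],[-25,-3.5,0],[-25,-3.5,15],[-25,-3.5,35],[-25,-3.5,60],[-25,-3.5,90],[-25,-3.5,110],[-25,-3.5,120],[-25,-3.5,120]],"turn":[[0,0,0],[0,0,0],[0,0,0],[0,0,0],[0,0,0],[0,0,0],[0,0,0],[0,0,0],[0,0,0],[0,0,0],[0,0,0],[0,0,0]]}'
python3 -m handwheel '{"hand":[0,0,0,0,0,0,0,0,0],"translation":[[5,-25,0],[15,-50,0],[30,-75,0],[45,-95,0],[60,-105,0],[75,-110,0],[88,-110,0],[94,-110,0],[94,-110,0]],"turn":[[0,0,0],[0,0,0],[0,0,0],[0,0,0],[0,0,0],[0,0,0],[0,0,0],[0,0,0],[0,0,0]]}'
python3 - <<'E'
from m import *
p,d=camera('side');cv2.imwrite('pics/s3f.png',p[:,:,::-1])
a=cv2.resize(p[170:290,270,None] if 0 else p[170:290,270:420],None,fx=4,fy=4,interpolation=cv2.INTER_CUBIC)[:,:,::-1]
t,d=camera('top');cv2.imwrite('pics/t3.png',t[:,:,::-1])
b=cv2.resize(t[130:250,280:430],None,fx=4,fy=4,interpolation=cv2.INTER_CUBIC)[:,:,::-1]
cv2.imwrite('pics/c3.png',cv2.resize(np.vstack([a,b]),None,fx=.62,fy=.62))
cv2.imwrite('pics/c3.png',cv2.resize(a,None,fx=1,fy=1))
E
```

```text
time: 7.25
position: [0.5572, -0.0918, 0.1569]
tool_rot: [-0.069, 0.998, -0.001, 0.003]
ft_force: [0.5, 0.1, -0.1]
grip_width: 0.087
grip_force: 0.0
time: 8.0
position: [0.6498, -0.2011, 0.1525]
tool_rot: [-0.069, 0.998, 0.001, -0.001]
ft_force: [-1.1, -0.5, 0.6]
grip_width: 0.0348
grip_force: 0.0
```

View pics/c3.png

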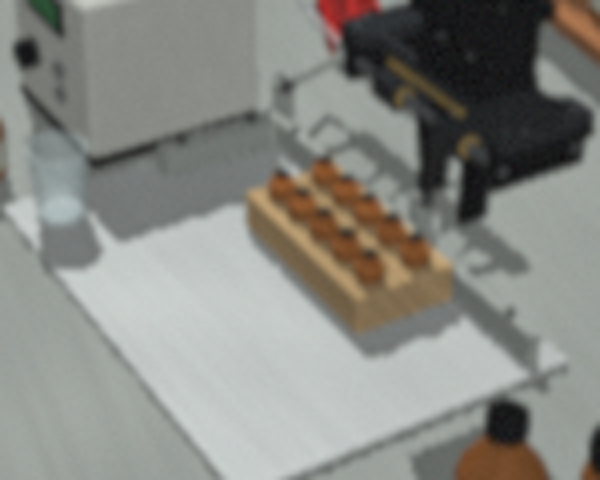

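The view shows the rack's back along the fence, with its right end at crop (362,300)–(452,265) and its left top corner at (248,198). I'll work out the right end in world coordinates.

```bash
python3 - <<'E'
from h import *
C=np.array([.562,-.074]);a=.137;X=np.array([np.cos(a),np.sin(a)]);Y=np.array([-X[1],X[0]])
s=lambda u,v:(u/4+270-.37,v/4+170-.37)
for n,q,h in(('TFR',(362,300),.04),('TBR',(452,265),.04),('TFL',(248,198),.04),('BFR',(362,332),.006)):
    w=plane('side',*s(*q),h)[:2];print(n,w.round(4),'filler',((w-C)@X).round(4),((w-C)@Y).round(4))
w=robot.get_obs()['position'];print(w,(w[:2]-C)@X,(w[:2]-C)@Y)
E
```

```text
TFR [ 0.5999 -0.1659] filler 0.025 -0.0962
TBR [ 0.6821 -0.1523] filler 0.1083 -0.094
TFL [ 0.5728 -0.0078] filler 0.0198 0.0641
BFR [ 0.603  -0.1616] filler 0.0287 -0.0924
[ 0.64823714 -0.20055658  0.15306946] 0.06814504407216342 -0.13714832798709664
```

```bash
python3 -m handwheel '{"hand":[0,0,0,0,0,0,0,0,0],"translation":[[0,0,-20],[0,0,-45],[0,0,-65],[0,0,-82],[0,0,-96],[0,0,-107],[0,0,-115],[0,0,-118],[0,0,-118]],"turn":[[0,0,0],[0,0,0],[0,0,0],[0,0,0],[0,0,0],[0,0,0],[0,0,0],[0,0,0],[0,0,0]]}'
python3 -m handwheel '{"hand":[0,0,0,0,0,0,0,0,0,0,0,0],"translation":[[-0.7,5,0],[-1.3,10,0],[-2,15,0],[-2.7,20,0],[-3.3,24,0],[-3.9,28,0],[-4.4,32,0],[-5,36,0],[-5.5,40,0],[-6,44,0],[-6.6,48,0],[-7.1,52,0]],"turn":[[0,0,0],[0,0,0],[0,0,0],[0,0,0],[0,0,0],[0,0,0],[0,0,0],[0,0,0],[0,0,0],[0,0,0],[0,0,0],[0,0,0]]}'
```

```text
time: 8.85
position: [0.649, -0.2012, 0.036]
tool_rot: [-0.069, 0.998, 0.0, -0.0]
ft_force: [-0.3, -0.3, -0.8]
grip_width: 0.0003
grip_force: 0.0
time: 9.85
position: [0.6425, -0.1495, 0.0367]
tool_rot: [-0.068, 0.998, -0.0, 0.0]
ft_force: [1.3, -3.7, 0.8]
grip_width: 0.0005
grip_force: 1.8
```

```bash
python3 -m handwheel '{"hand":[0,0,0,0,0,0,0,0,0,0,0,0],"translation":[[-0.7,5,0],[-1.4,10,0],[-2.1,15,0],[-2.7,20,0],[-3.4,25,0],[-4.1,30,0],[-4.8,35,0],[-5.5,40,0],[-6,44,0],[-6.6,48,0],[-7.1,52,0],[-7.5,55,0]],"turn":[[0,0,0],[0,0,0],[0,0,0],[0,0,0],[0,0,0],[0,0,0],[0,0,0],[0,0,0],[0,0,0],[0,0,0],[0,0,0],[0,0,0]]}'
python3 -m handwheel '{"hand":[0,0,0,0],"translation":[[-0.3,2,0],[-0.5,4,0],[-0.8,6,0],[-0.9,7,0]],"turn":[[0,0,0],[0,0,0],[0,0,0],[0,0,0]]}'
python3 -m handwheel '{"hand":[0,0,0],"translation":[[-0.1,1,0],[-0.2,1.5,0],[-0.3,2,0]],"turn":[[0,0,0],[0,0,0],[0,0,0]]}'
```

```text
time: 10.85
position: [0.6348, -0.094, 0.0366]
tool_rot: [-0.069, 0.998, -0.0, 0.0]
ft_force: [0.4, -5.2, 1.7]
grip_width: 0.0003
grip_force: 2.5
time: 11.18
position: [0.6339, -0.0872, 0.0367]
tool_rot: [-0.069, 0.998, -0.0, 0.0]
ft_force: [0.6, -5.9, 2.3]
grip_width: 0.0002
grip_force: 2.7
time: 11.43
position: [0.6337, -0.0855, 0.0366]
tool_rot: [-0.068, 0.998, -0.0, 0.0]
ft_force: [1.6, -5.2, 2.5]
grip_width: 0.0004
grip_force: 2.7
```

```bash
python3 -m handwheel '{"hand":[0,0,0,0],"translation":[[-0.1,1,0],[-0.2,1.5,0],[-0.3,2,0],[-0.3,2,0]],"turn":[[0,0,0],[0,0,0],[0,0,0],[0,0,0]]}'
python3 -m handwheel '{"hand":[0,0,0],"translation":[[-0.1,0.8,0],[-0.2,1.5,0],[-0.2,1.5,0]],"turn":[[0,0,0],[0,0,0],[0,0,0]]}'
python3 -m handwheel '{"hand":[0,0,0],"translation":[[-0.1,0.8,0],[-0.2,1.5,0],[-0.2,1.5,0]],"turn":[[0,0,0],[0,0,0],[0,0,0]]}'
```

```text
time: 11.77
position: [0.6334, -0.0834, 0.0366]
tool_rot: [-0.069, 0.998, -0.0, 0.0]
ft_force: [1.4, -5.5, 3.6]
grip_width: 0.0002
grip_force: 2.6
time: 12.02
position: [0.6331, -0.0819, 0.0366]
tool_rot: [-0.069, 0.998, -0.0, 0.0]
ft_force: [0.2, -5.0, 3.1]
grip_width: 0.0007
grip_force: 2.6
time: 12.27
position: [0.6329, -0.0804, 0.0366]
tool_rot: [-0.069, 0.998, -0.0, 0.0]
ft_force: [1.3, -4.3, 2.1]
grip_width: 0.0003
grip_force: 2.7
```

```bash
python3 -m handwheel '{"hand":[0,0,0],"translation":[[-0.1,0.8,0],[-0.2,1.5,0],[-0.2,1.5,0]],"turn":[[0,0,0],[0,0,0],[0,0,0]]}'
python3 -m handwheel '{"hand":[0,0,0],"translation":[[-0.1,0.8,0],[-0.2,1.5,0],[-0.2,1.5,0]],"turn":[[0,0,0],[0,0,0],[0,0,0]]}'
python3 -m handwheel '{"hand":[0,0,0],"translation":[[-0.1,0.8,0],[-0.2,1.5,0],[-0.2,1.5,0]],"turn":[[0,0,0],[0,0,0],[0,0,0]]}'
```

```text
time: 12.52
position: [0.6327, -0.0789, 0.0366]
tool_rot: [-0.069, 0.998, -0.0, 0.0]
ft_force: [0.4, -5.0, 2.4]
grip_width: 0.0007
grip_force: 2.7
time: 12.77
position: [0.6325, -0.0773, 0.0366]
tool_rot: [-0.069, 0.998, -0.0, 0.0]
ft_force: [0.4, -4.8, 2.3]
grip_width: 0.0004
grip_force: 2.7
time: 13.02
position: [0.6323, -0.0759, 0.0366]
tool_rot: [-0.069, 0.998, -0.0, 0.0]
ft_force: [1.0, -5.6, 2.6]
grip_width: 0.0002
grip_force: 2.7
```

```bash
python3 -m handwheel '{"hand":[0,0,0],"translation":[[-0.1,1,0],[-0.3,2,0],[-0.3,2,0]],"turn":[[0,0,0],[0,0,0],[0,0,0]]}'
python3 - <<'E'
from h import *
p,d=camera('side');a=cv2.resize(p[150:260,280:420],None,fx=3.5,fy=3.5,interpolation=cv2.INTER_CUBIC)[:,:,::-1]
t,d=camera('top');b=cv2.resize(t[140:220,270:410],None,fx=3.5,fy=3.5,interpolation=cv2.INTER_CUBIC)[:,:,::-1]
im=np.vstack([a,b]);print(im.shape);cv2.imwrite('pics/c4.png',im[:600] if im.shape[0]<=600 else cv2.resize(im,(int(im.shape[1]*600/im.shape[0]),600)))
E
```

```text
time: 13.27
position: [0.6322, -0.0744, 0.0367]
tool_rot: [-0.069, 0.998, -0.001, 0.0]
ft_force: [1.4, -6.5, 3.1]
grip_width: 0.0007
grip_force: 3.5
(665, 490, 3)
```

View pics/c4.png

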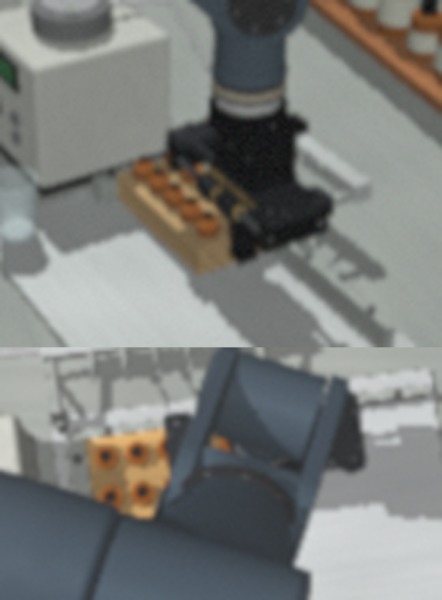

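The rack's left end (top view, about 88,440) meets the stop's face, and the force is beginning to rise. A final press will confirm it.

```bash
python3 -m handwheel '{"hand":[0,0,0],"translation":[[-0.1,1,0],[-0.2,1.5,0],[-0.2,1.5,0]],"turn":[[0,0,0],[0,0,0],[0,0,0]]}'
python3 -m handwheel '{"hand":[0,0,0],"translation":[[-0.1,1,0],[-0.2,1.5,0],[-0.2,1.5,0]],"turn":[[0,0,0],[0,0,0],[0,0,0]]}'
```

```text
time: 13.62
position: [0.6322, -0.0743, 0.0367]
tool_rot: [-0.069, 0.998, -0.002, 0.0]
ft_force: [-0.1, -10.4, 2.4]
grip_width: 0.0003
grip_force: 5.1
time: 13.87
position: [0.6322, -0.0742, 0.0367]
tool_rot: [-0.069, 0.998, -0.003, 0.001]
ft_force: [0.6, -13.6, 2.0]
grip_width: 0.0003
grip_force: 6.8
```

```bash
python3 -m handwheel '{"hand":[0,0,0,0,0,0,0,0,0,0,0,0],"translation":[[0.5,-4,0],[1.3,-10,0],[2.3,-17,0],[3,-22,0],[3,-22,0],[3,-22,10],[3,-22,30],[3,-22,55],[3,-22,80],[3,-22,95],[3,-22,100],[3,-22,100]],"turn":[[0,0,0],[0,0,0],[0,0,0],[0,0,0],[0,0,0],[0,0,0],[0,0,0],[0,0,0],[0,0,0],[0,0,0],[0,0,0],[0,0,0]]}'
python3 -m handwheel '{"hand":[0,0,0,0.2,0.5,0.8,1,1,1,1,1,1],"translation":[[-15,0,0],[-40,5,0],[-65,15,0],[-85,30,0],[-100,50,0],[-104,70,0],[-104,88,0],[-104,97,0],[-104,97,0],[-104,97,0],[-104,97,0],[-104,97,0]],"turn":[[0,0,0],[0,0,0],[0,0,0],[0,0,0],[0,0,0],[0,0,0],[0,0,0],[0,0,0],[0,0,0],[0,0,0],[0,0,0],[0,0,0]]}'
```

```text
time: 14.87
position: [0.6354, -0.0926, 0.1387]
tool_rot: [-0.069, 0.998, -0.001, 0.002]
ft_force: [0.9, -0.1, -0.2]
grip_width: 0.0003
grip_force: 0.0
time: 15.87
position: [0.5309, 0.0033, 0.1363]
tool_rot: [-0.068, 0.998, -0.0, 0.0]
ft_force: [-0.3, 0.3, 0.6]
grip_width: 0.0523
grip_force: 0.0
```

```bash
python3 -m handwheel '{"hand":[1,1,1,1,1,1,1,1,1,1,1,1],"translation":[[0,0,0],[0,0,0],[0,0,0],[0,0,-5],[0,0,-25],[0,0,-45],[0,0,-65],[0,0,-80],[0,0,-92],[0,0,-99],[0,0,-101],[0,0,-101]],"turn":[[0,0,0],[0,0,0],[0,0,0],[0,0,0],[0,0,0],[0,0,0],[0,0,0],[0,0,0],[0,0,0],[0,0,0],[0,0,0],[0,0,0]]}'
python3 -m handwheel '{"hand":[1,1,1,1,1,1,1,1,1,1],"translation":[[4,0.5,0],[8,1.1,0],[12,1.6,0],[16,2.2,0],[19,2.6,0],[22,3,0],[24,3.3,0],[26,3.6,0],[28,3.8,0],[28,3.8,0]],"turn":[[0,0,0],[0,0,0],[0,0,0],[0,0,0],[0,0,0],[0,0,0],[0,0,0],[0,0,0],[0,0,0],[0,0,0]]}'
```

```text
time: 16.87
position: [0.5303, 0.0042, 0.0351]
tool_rot: [-0.069, 0.998, 0.0, -0.0]
ft_force: [0.2, -0.3, 0.1]
grip_width: 0.0868
grip_force: 0.0
time: 17.7
position: [0.5586, 0.008, 0.0355]
tool_rot: [-0.069, 0.998, 0.0, -0.0]
ft_force: [-0.8, -0.5, 0.0]
grip_width: 0.0867
grip_force: 0.0
```

```bash
python3 -m handwheel '{"hand":[1,1,1,1],"translation":[[1,0.1,0],[2,0.3,0],[3,0.4,0],[3,0.4,0]],"turn":[[0,0,0],[0,0,0],[0,0,0],[0,0,0]]}'
python3 -m handwheel '{"hand":[1,1,1],"translation":[[0.7,0.1,0],[1.3,0.2,0],[1.3,0.2,0]],"turn":[[0,0,0],[0,0,0],[0,0,0]]}'
python3 -m handwheel '{"hand":[1,1,1],"translation":[[0.7,0.1,0],[1.3,0.2,0],[1.3,0.2,0]],"turn":[[0,0,0],[0,0,0],[0,0,0]]}'
```

```text
time: 18.03
position: [0.5598, 0.0087, 0.0354]
tool_rot: [-0.069, 0.998, 0.0, -0.002]
ft_force: [-4.0, -0.9, 3.5]
grip_width: 0.087
grip_force: 2.3
time: 18.28
position: [0.5599, 0.0087, 0.0354]
tool_rot: [-0.069, 0.998, 0.0, -0.003]
ft_force: [-7.4, -1.6, 5.5]
grip_width: 0.0871
grip_force: 3.6
time: 18.53
position: [0.5601, 0.0088, 0.0354]
tool_rot: [-0.07, 0.998, 0.0, -0.004]
ft_force: [-9.3, -4.7, 7.1]
grip_width: 0.0872
grip_force: 4.7
```

The rack is firm against the fence. I'll back away, rise, and look.

```bash
python3 -m handwheel '{"hand":[1,1,1,1,1,1,1,1,1,1,1,1],"translation":[[-3,-0.4,0],[-8,-1,0],[-16,-2,0],[-26,-3.5,0],[-30,-4,0],[-30,-4,10],[-30,-4,35],[-30,-4,65],[-30,-4,100],[-30,-4,135],[-30,-4,170],[-30,-4,195]],"turn":[[0,0,0],[0,0,0],[0,0,0],[0,0,0],[0,0,0],[0,0,0],[0,0,0],[0,0,0],[0,0,0],[0,0,0],[0,0,0],[0,0,0]]}'
python3 -m handwheel '{"hand":[1,1,1,1,1,1,1,1,1,1,1,1],"translation":[[-5,-25,0],[-10,-60,0],[-15,-95,0],[-20,-130,0],[-25,-165,0],[-30,-200,0],[-30,-235,0],[-30,-270,0],[-30,-300,0],[-30,-320,0],[-30,-320,0],[-30,-320,0]],"turn":[[0,0,0],[0,0,0],[0,0,0],[0,0,0],[0,0,0],[0,0,0],[0,0,0],[0,0,0],[0,0,0],[0,0,0],[0,0,0],[0,0,0]]}'
python3 - <<'E'
from h import *
p,d=camera('side');a=cv2.resize(p[150:250,270:420],None,fx=4,fy=4,interpolation=cv2.INTER_CUBIC)[:,:,::-1]
t,d=camera('top');cv2.imwrite('pics/t5.png',t[:,:,::-1]);b=cv2.resize(t[140:190,270:420],None,fx=4,fy=4,interpolation=cv2.INTER_CUBIC)[:,:,::-1]
im=np.vstack([a,b]);cv2.imwrite('pics/c5.png',im);print(im.shape)
E
```

```text
time: 19.53
position: [0.5359, 0.0046, 0.2349]
tool_rot: [-0.068, 0.998, -0.001, 0.003]
ft_force: [0.5, -0.0, 0.7]
grip_width: 0.0874
grip_force: 0.0
time: 20.53
position: [0.5043, -0.3165, 0.2312]
tool_rot: [-0.067, 0.998, -0.0, 0.001]
ft_force: [0.1, 0.2, 0.4]
grip_width: 0.087
grip_force: 0.0
(600, 600, 3)
```

View pics/c5.png

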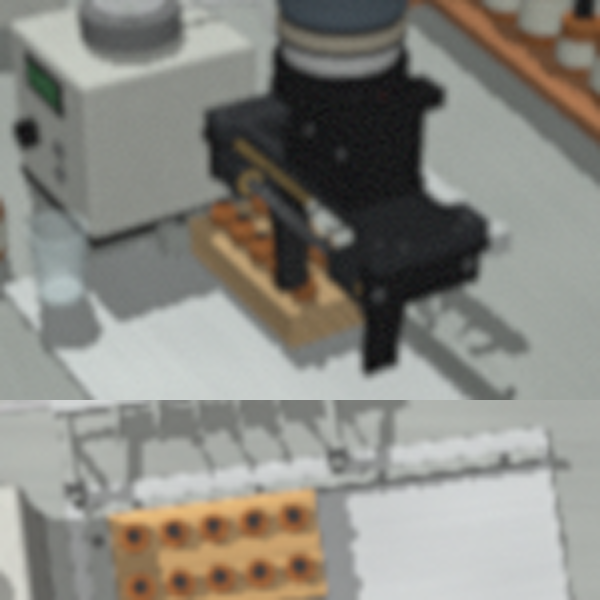

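The top view shows the rack's back edge flush along the fence and its left end (about 112,520) at the stop, with the hand clear. A quick numeric check comes next.

```bash
python3 - <<'E'
from m import *
C=np.array([.562,-.074]);a=.137;X=np.array([np.cos(a),np.sin(a)]);Y=np.array([-X[1],X[0]])
p=cv2.imread('pics/t5.png')[:,:,::-1].copy();m=rackmask(p,(285,150,365,205));cs=max(cv2.findContours(m,0,2)[0],key=cv2.contourArea);r=cv2.minAreaRect(cs)
B=np.array([plane('top',*b,.04)[:2] for b in cv2.boxPoints(r)]);print(r);print(np.c_[(B-C)@X,(B-C)@Y].round(4),np.mean((B-C)@X),np.mean((B-C)@Y))
for n in range(4): e=B[(n+1)%4]-B[n];print(np.linalg.norm(e),np.degrees(np.arctan2(e[1],e[0])))
q=cv2.imread('pics/top0.png');f=cv2.imread('pics/t5.png')
df=(cv2.absdiff(q,f).max(2)>40)
for n,b in dict(beaker=(295,222,318,245),flacon=(268,237,285,253),spoon=(222,238,260,272),jar=(443,150,463,170),bottle=(445,178,468,203),bowl=(446,204,478,236)).items(): print(n,df[b[1]:b[3],b[0]:b[2]].sum())
E
```

```text
((324.00189208984375, 178.3475799560547), (27.93726348876953, 51.90812683105469), 82.56858825683594)
[[ 0.1089  0.1667]
 [ 0.1101 -0.001 ]
 [ 0.0194 -0.0014]
 [ 0.0182  0.1655]] 0.06413391719343048 0.08247296555673031
0.16765951285863526 -81.73483375943191
0.09066940929664696 -171.9092345866486
0.16689964126825022 98.28140775554289
0.090717590522779 8.570786738729746
beaker 0
flacon 0
spoon 0
jar 0
bottle 443
bowl 761
```

The rack measures (64, 82) mm with matching yaw, against a home position of (66, 81), so it agrees within calibration. The beaker, flacon, spoon and jar areas are unchanged. The bottle and bowl pixels differ, most likely because the raised hand or its shadow covers them. The hand never came lower than about 85 mm above the bottle.

```bash
python3 -c "
from rig import hand_in
print(hand_in())"
```

```text
the job is handed in; nothing more can be done
None
```

I pushed the wooden rack square against the back fence and the end stop, and handed the job in with the hand clear. It measured within about 2 mm of home, though the raised hand probably hid the bottle and bowl from my final check that nothing had moved.

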